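Clamp a glued gift box in the pressing jig

ROBOT

A 7-joint arm with a two-finger parallel gripper is mounted at the origin on the work surface. World frame = base frame: x ahead of the robot, y to its left, z up, the work surface at z = 0. Lengths are in m, angles in rad, forces in N, time in s.
With the tool pointing down it reaches from about 0.4 to 0.85 m from the base axis. Payload 4.5 kg.
Tool frame: the origin (TCP) lies on the centre line of the jaws, within the pads' length; the fingertips stand 22 mm ahead of it and the grasp point (between the pads) lies 3 mm ahead of it; y points along the fingers, x is the direction in which the jaws open and shut, and the axes are right-handed (so a half turn about y gives the same grasp; the last joint's range is limited). The gripper opens to 88 mm and grips with 3 to 60 N. Pads are 18 mm wide; open, the fingers measure 123 mm over their backs; the gripper's body (75 mm by 187 mm) begins 45 mm behind the grasp point.
Start: joints at [1.172, 0.689, -0.195, 1.565, 0.157, 0.902, -0.215], TCP at [0.262, -0.567, 0.261] pointing down, gripper open.
Joint ranges: [-3.01, 3.01], [-0.46, 2.08], [-1.47, 1.51], [0.13, 2.56], [-1, 4.14], [0.04, 2.09], [-2.66, 2.66]. Speed limits (rad/s): [2.57, 2.57, 3.14, 3.14, 3.14, 3.14, 3.14].

INTERFACE

Orientations are given as [roll, pitch, yaw] about the fixed x, y, z axes, in that order (R = Rz(yaw) Ry(pitch) Rx(roll)).
In Python, from station import read_state, get_image, finish_job gives the robot as it stands.
- The arm moves only by the tool send_rows, never from a script. Its argument "rows" is a list of rows, each a list of 7 numbers: the shift along the tool's x, y, z normalised to -1 to 1, where 1 is 0.2 m, then the turn, a rotation vector about the tool's x, y, z normalised to -1 to 1, where 1 is 180 degrees, then the closure, from 0 (fully open) to 1 (shut). In form: [[x, y, z, ax, ay, az, grip], ...]. A call has 1 to 12 rows; each row is the pose to reach, as a shift and turn from the pose measured when the call began, along the tool's axes at that moment, turning the shorter way round; what a row does not reach only later rows make up. A row lasts 1/10 s, in which the tool goes at most 50 mm and 8.59 degrees, less where a joint would pass 70% of its speed; a pose out of reach is approached as far as the arm can. A call with a number of a shift or a turn outside -1 to 1 is refused whole. A call with a gripper value outside its range is refused whole. The fingers move at their own pace and stop on an object; "force" is the grip in N (left out, the last holds). Time passes only in rows, so rows that repeat a pose let the fingers close. It gives the time, the measured TCP pose, the force and the opening at its end, in the units of the state.
- read_state(): the state, without advancing time (a new reading comes with each control period).
- get_image(name): name is "side" or "top" or "wrist"; returns a dict with "image" (400x640x3 uint8, blue, green, red), "mtx" (3x3 intrinsics, pixels), "world_from_camera" (4x4, takes a point from camera to world coordinates); the wrist camera has in their place "hand_eye" (4x4, takes a point from camera to tool coordinates, whose origin is the TCP and whose axes are the tool frame's). Camera axes: x right, y up, looking along -z (the intrinsics and any distortion apply to the point x, -y, -z); pixel columns grow to the right and rows downward; lengths in m; the calibration is good to about 2 mm. A picture is of the moment at which its call begins: read the wrist's pose just before it. There is no depth.
- finish_job(): hands the job in, once; it reports no verdict.
The state is a dict: "time": time; "joint_positions": joint angles; "joint_vel": joint speeds; "joint_efforts": joint torques, N m; "tcp_pos": TCP position; "orientation": TCP orientation; "ft_force": force on the tool from outside, world axes, zero at the start; "ft_torque": the same for the moment, N m; "width": finger opening in m.
Only numpy, scipy, OpenCV 4.12 (cv2) and the standard library are available. Lean on these libraries where they do the work, as an engineer would, in place of code of your own. Each camera call takes 0.05 s, during which the arm holds its last target.

TASK

Clamp the freshly glued white box that sits in the plywood jig: with the outside of a finger, push the steel strap round over the box until it is fully home, its hook around the cam post, and only then push the cam lever all the way down so the pad presses on the box. Use closed fingers or fingertips only: pick nothing up, leave the box seated in its nest and leave the other things on the table where they are, and finish with the robot clear of everything.

Things in the scene. Friction and masses are not known exactly. Their poses are not given: they have to be found in the camera images.
- jig: Plywood clamping jig, fixed to the table, 150 (its x) x 260 (its y) x 18 mm. Origin under its middle, on the table. Its y runs along the closed strap: the strap's pivot post is at y = +110 mm, the box's nest at y = 0 and the cam post at y = -95 mm. The nest has fences 12 mm high around the box. At yaw 0 its axes are the world's
- strap (a joint): Angle of the strap about the vertical pivot, rad: 0 = fully home (hook against the cam post, strap along the jig's -y from the pivot; end stop), grows as the strap is swung away towards the jig's -x side; 1.7 is the other stop. It starts between 0.85 and 1.45. Stiff pivot: needs about 1 N at the stud and stays where it is left
- strap_pivot (a point): Point on the strap's vertical pivot axis, 90 mm above the table. The post ends at 105 mm. The strap is a steel bar 26 mm wide and 8 mm thick, its end 227 mm from this axis; with the lever at 0 its underside is 82 mm and its top 90 mm above the table (pressing the lever fully down draws the whole strap down by 7 mm)
- strap_stud (a point): Middle of the upright round stud on the strap, 14 mm in diameter, standing 35 mm above the strap (from 90 to 125 mm above the table; this point is at 107.5 mm; all up to 1.5 mm lower if the lever starts partly down), 150 mm from the pivot axis. The place to push the strap, from the side opposite to its motion
- lever (a joint): Angle of the cam lever, rad: 0 = raised, pointing up and outwards 55 degrees above level; grows as it is pushed down, 0.96 = fully down, level, pointing to the jig's -y (end stop). It starts raised, between 0 and 0.2. Needs about 4 to 6 N near its grip and stays where it is left. It draws the strap and its pad down
- cam_axis (a point): Middle of the lever's horizontal hinge axis (along the jig's x), on top of the cam post, 103 mm above the table
- lever_tip (a point): Outer end of the cam lever, on its centre line, 92 mm from the cam axis. The outer 36 mm is a round black grip 15 mm in diameter, the rest a steel bar 14 mm wide and 8 mm thick
- pad: Round rubber pad, 36 mm in diameter, that hangs under the strap 110 mm from the pivot axis; its underside is 8 mm below this origin and passes 2 to 4 mm above the box while the lever is raised. On its spring it presses the box with about 9 N when the lever is fully down over a strap that is home
- giftbox: The white glued box, loose in the jig's nest, 100 (along the jig's x) x 66 x 48 mm, origin under its middle, on the plywood 18 mm above the table; its top is 66 mm above the table
- tape_roll: Bystander: card ring 80 mm across and 24 mm high lying in front of the jig; origin under its middle
- folder: Bystander: flat dark wooden paper-creasing stick 140 x 18 x 6 mm lying in front of the jig; origin under its middle
- weight: Bystander: knobbed brass weight 32 mm across and 42 mm high, standing on a far corner of the jig's plywood; origin under its middle
- paste_cup: Bystander: white cup 64 mm across and 55 mm high, beside the jig's far side near the cam post; origin under its middle
- glue_jar: Bystander: white jar 80 mm across and 110 mm high with a red lid; origin under its middle
- spare_box: Bystander: another white box 100 x 66 x 48 mm, out on the table, not in the jig; origin under its middle
- brush: Bystander: paste brush lying on the table; origin underneath it
There are look-alikes about, which are no part of the job. Leave any pink or yellow look-alike of the giftbox alone.

How it is judged:
On the way, in this order (a step that is already met when the one before it is completed fails the run):
1. the strap is swung fully home with the lever still raised (value of joint strap below 0.04 rad and value of joint lever below 0.4 rad), for 0.2 s.
2. the lever is pushed fully down with the strap home (value of joint strap below 0.04 rad and value of joint lever above 0.86 rad), for 0.2 s.
At the end, for the whole second after the job is handed in: The strap is within 0.04 rad of its home stop, the lever is within 0.1 rad of fully down, the pad presses on the box with more than 3 N, and the box sits level and still on the floor of its nest (all of step 2 and contact force between pad and giftbox above 3 N and z of giftbox in the frame of jig below 0.021 m and angle between giftbox's own z axis and vertical below 0.05 rad and linear speed of giftbox below 0.02 m/s); the robot touches nothing.
It fails at once if the lever is pushed down before the strap is home (value of joint lever above 0.4 rad and value of joint strap above 0.1 rad).
It fails at once if the glued box is shifted or lifted by more than 10 mm or tipped (distance of giftbox from where it was at the start of the episode above 0.01 m or angle between giftbox's own z axis and vertical above 0.15 rad).
It fails at once if another thing on the table is lifted by 10 mm or moved by more than 30 mm (distance of any of tape_roll, folder, weight, paste_cup, glue_jar, spare_box, brush from where it was at the start of the episode above 0.03 m or height (world z) of any of tape_roll, folder, paste_cup, glue_jar, spare_box above 0.012 m or height (world z) of weight above 0.03 m).
It also fails if it takes over 58 s, if anything falls off the work surface, if the arm or the gripper's body presses on something with over 40 N, if the wrist force passes 120 N, or if a joint passes its speed limit or range.

## Working session

There is one attempt and no reset: what is moved stays moved. The work goes in short steps, Python scripts to look and compute and a tool call to move; the robot and the scene stay as the last step left them, time stands still between calls to the robot, and variables do not carry over. Pictures are saved under pics/ and viewed, and the job is handed in when it is done.

Besides the shell and the picture viewer there is one more tool, called after "Call:" by a JSON object that holds its "method" and its "body", one argument or row to a line. send_rows: Moves the arm, as the interface text tells. Scaled input: -1 to 1 covers 0.2 m each way for a shift and 180 degrees each way for a turn. Its arguments: {"type":"object","properties":{"rows":{"type":"array","items":{"type":"array","items":{"type":"number"}}},"force":{"type":"number"}},"required":["rows"]}

```bash
mkdir -p pics; ls
python3 - <<'E'
from station import *
import cv2,json
s=read_state();print(s)
for n in("side","top","wrist"):
    d=get_image(n);cv2.imwrite(f"pics/{n}0.png",d["image"]);print(n,d["mtx"],d.get("world_from_camera",d.get("hand_eye")),[k for k in d])
E
```

```text
pics
{'time': 0.0, 'joint_positions': array([ 1.17179217,  0.68999849, -0.19448128,  1.56635396,  0.15732208,
        0.90250722, -0.21510926]), 'joint_vel': array([-0.00051985,  0.00120363, -0.00212944, -0.00285337,  0.00060756,
        0.00016177, -0.00148435]), 'joint_efforts': array([ 5.53129485e-04, -5.27567196e+01, -1.26675155e+00, -1.53429329e+01,
       -5.26884897e-02,  6.63455750e-03,  1.56305373e-04]), 'tcp_pos': array([ 0.26181988, -0.5668542 ,  0.25989748]), 'orientation': array([-1.57097039,  0.00186704, -1.13792751]), 'ft_force': array([ 0.48616369,  0.88891379, -0.13971527]), 'ft_torque': array([-0.00388307, -0.0689477 ,  0.01644127]), 'width': 0.08805347228083282}
side [[504.88726723   0.         319.45645183]
 [  0.         504.88726723 200.34753318]
 [  0.           0.           1.        ]] [[-0.96982261  0.13484001 -0.20313118  0.23664134]
 [-0.24348111 -0.57899967  0.7781236   1.25108749]
 [-0.01269069  0.80410046  0.59435796  1.04438808]
 [ 0.          0.          0.          1.        ]] ['image', 'mtx', 'world_from_camera']
top [[505.79418891   0.         313.2639247 ]
 [  0.         505.79418891 203.59921785]
 [  0.           0.           1.        ]] [[-0.01726943  0.99891583 -0.04323113  0.49303657]
 [-0.99982784 -0.0169594   0.00752796  0.02538227]
 [ 0.00678662  0.04335369  0.99903674  1.620808  ]
 [ 0.          0.          0.          1.        ]] ['image', 'mtx', 'world_from_camera']
wrist [[291.75388079   0.         317.91186328]
 [  0.         291.75388079 200.22140968]
 [  0.           0.           1.        ]] [[ 9.99999780e-01 -4.65146932e-04  4.73561474e-04 -3.89773188e-04]
 [ 5.87486387e-04  2.88084157e-01 -9.57604915e-01 -1.24462047e-01]
 [ 3.09001430e-04  9.57604982e-01  2.88084367e-01  7.32923631e-02]
 [ 0.00000000e+00  0.00000000e+00  0.00000000e+00  1.00000000e+00]] ['image', 'mtx', 'hand_eye']
```

View pics/side0.png

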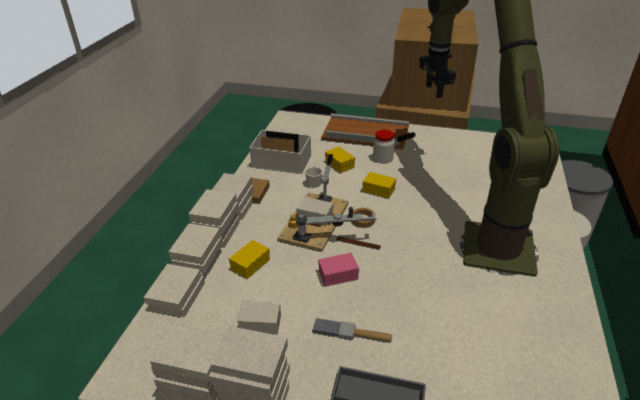

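View pics/top0.png

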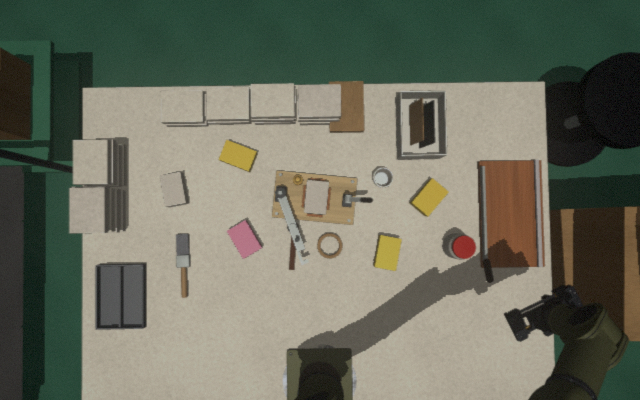

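Run:
```python
import cv2
i=cv2.imread("pics/top0.png");print(i.shape)
cv2.imwrite("pics/top0z.png",cv2.resize(i[40:300,150:470],None,fx=2.3,fy=2.3,interpolation=cv2.INTER_CUBIC))
```

```text
(400, 640, 3)
```

Run:
```python
import cv2
i=cv2.imread("pics/top0.png")
cv2.imwrite("pics/top0y.png",cv2.resize(i[150:290,250:400],None,fx=4,fy=4,interpolation=cv2.INTER_CUBIC))
i=cv2.imread("pics/side0.png")
cv2.imwrite("pics/side0y.png",cv2.resize(i[140:260,265:395],None,fx=5,fy=5,interpolation=cv2.INTER_CUBIC))
```

```text
(no output)
```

View pics/top0y.png

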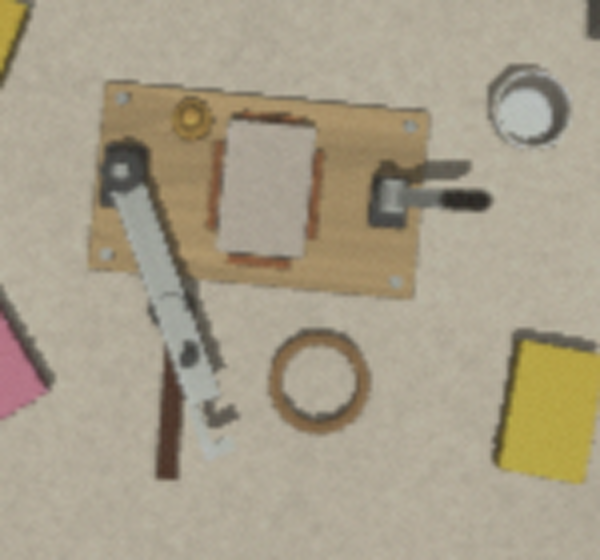

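View pics/side0y.png

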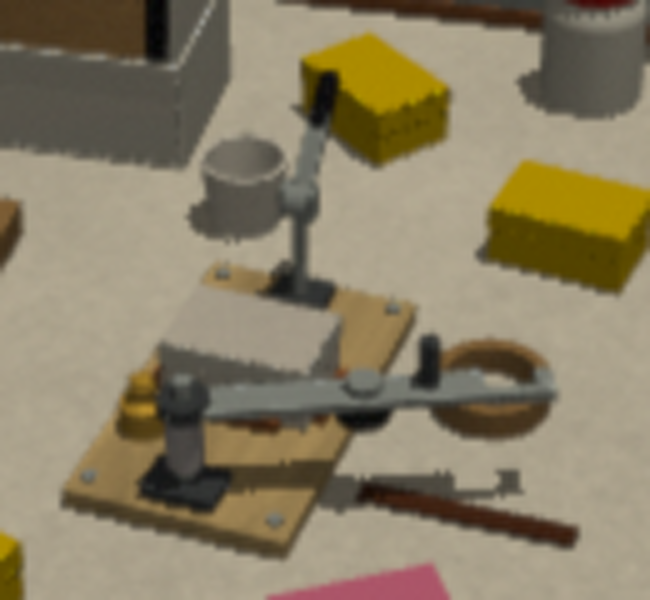

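The pictures show the jig at top px (310,197). The strap is swung towards the robot, with its stud at about (297,237), and the lever is raised with its tip at about (371,200). Next I measure these points.

```bash
cat > h.py <<'E'
import numpy as np,cv2
K={'side':np.array([[504.88726723,0,319.45645183],[0,504.88726723,200.34753318],[0,0,1]]),'top':np.array([[505.79418891,0,313.2639247],[0,505.79418891,203.59921785],[0,0,1]])}
T={'side':np.array([[-0.96982261,0.13484001,-0.20313118,0.23664134],[-0.24348111,-0.57899967,0.7781236,1.25108749],[-0.01269069,0.80410046,0.59435796,1.04438808]]),
'top':np.array([[-0.01726943,0.99891583,-0.04323113,0.49303657],[-0.99982784,-0.0169594,0.00752796,0.02538227],[0.00678662,0.04335369,0.99903674,1.620808]])}
def ray(n,p):
    d=np.linalg.solve(K[n],[p[0],p[1],1.]); d=d*[1,-1,-1]
    return T[n][:,3],T[n][:,:3]@d
def plane(n,p,z):
    o,d=ray(n,p);return o+d*(z-o[2])/d[2]
def tri(p,q,n='top',m='side'):
    o1,d1=ray(n,p);o2,d2=ray(m,q)
    s=np.linalg.lstsq(np.c_[d1,-d2],o2-o1,rcond=None)[0]
    a=o1+d1*s[0];b=o2+d2*s[1];return (a+b)/2,np.linalg.norm(a-b)
E
python3 - <<'E'
from h import *
np.set_printoptions(precision=4,suppress=True)
t=lambda u,v:(250+u/4,150+v/4)
s=lambda u,v:(265+u/5,140+v/5)
C=np.array([plane('top',t(*p),.018) for p in((107,82),(430,110),(413,298),(90,268))])
c=C.mean(0);print(C,c)
ey=(C[0]+C[3]-C[1]-C[2])[:2];L=np.linalg.norm(ey)/2;ey/=np.linalg.norm(ey);ex=np.array([ey[1],-ey[0]])
print('L',L,np.linalg.norm(C[0]-C[3]),'yaw',np.arctan2(-ey[0],ey[1]))
for n,y in(('piv',.11),('nest',0),('cam',-.095)):print(n,c[:2]+ey*y)
print('piv',plane('top',t(123,168),.105),tri(t(123,168),s(183,382)))
st=plane('top',t(190,350),.125);print('stud',st,tri(t(190,350),s(430,340)))
p=c[:2]+ey*.11
for P in (p,plane('top',t(123,168),.105)[:2]):
  d=st[:2]-P;print('r',np.linalg.norm(d),'ang',np.arctan2(-(d@ex),-(d@ey)))
print('tip',tri(t(488,200),s(328,78)))
E
```

```text
[[ 0.6697  0.1276  0.018 ]
 [ 0.6431 -0.1288  0.018 ]
 [ 0.494  -0.1122  0.018 ]
 [ 0.5221  0.1431  0.018 ]] [0.5822 0.0074 0.018 ]
L 0.2573123117431108 0.1483832803595331 yaw -0.10655415835920216
piv [0.5939 0.1168]
nest [0.5822 0.0074]
cam [ 0.5721 -0.0871]
piv [0.5951 0.1109 0.105 ] (array([0.593 , 0.1105, 0.1034]), np.float64(0.004513137716071615))
stud [0.4584 0.0624 0.125 ] (array([0.4541, 0.0616, 0.1229]), np.float64(0.00873976520616734))
r 0.14600805570558542 ang 1.0822275063219684
r 0.1450709737050384 ang 1.122760821765075
tip (array([ 0.5633, -0.1555,  0.1625]), np.float64(0.0006889729113819191))
```

```bash
cat >> h.py <<'E'
from scipy.spatial.transform import Rotation as Ro
def go(x,y,z,yaw,pitch=0,s=None):
    from station import read_state
    s=s or read_state();R=Ro.from_euler('xyz',s['orientation'])
    d=R.inv().apply(np.array([x,y,z])-s['tcp_pos'])/.2
    r=(R.inv()*Ro.from_euler('xyz',[-np.pi/2,pitch,yaw])).as_rotvec()/np.pi
    return np.round(np.r_[d,r],3)
E
python3 - <<'E'
from h import *
print(go(.40,-.40,.26,-1.2))
print(go(.43,.12,.26,-1.2))
E
```

```text
[-0.468  0.001  0.977  0.     0.02  -0.   ]
[-2.766  0.004  2.204  0.     0.02  -0.   ]
```

View pics/wrist0.png

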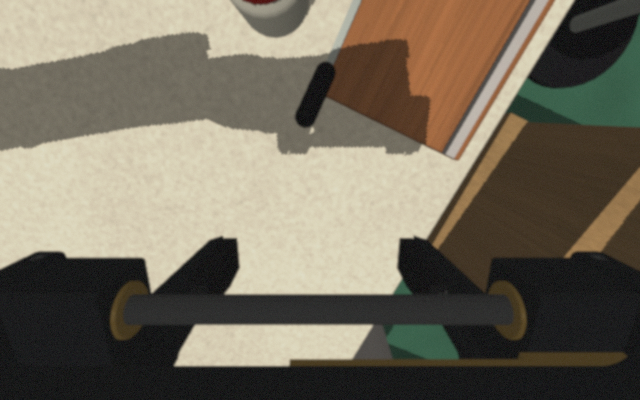

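Call:
{"method": "send_rows", "body": {
  "rows": [
    [-0.24,0,0.49,0,0,0,1],
    [-0.47,0,0.98,0,0.02,0,1],
    [-0.47,0,0.98,0,0.02,0,1],
    [-0.47,0,0.98,0,0.02,0,1],
    [-0.47,0,0.98,0,0.02,0,1],
    [-0.47,0,0.98,0,0.02,0,1],
    [-0.47,0,0.98,0,0.02,0,1]
  ],
  "force": 20
}}

```text
time: 0.85
tcp_pos: [0.3996, -0.4002, 0.2601]
orientation: [-1.572, 0.001, -1.201]
ft_force: [-1.1, 0.1, -0.6]
width: 0.034
```

Run:
```python
from h import *
print(go(.41,-.20,.26,-1.2))
```

```text
[-0.915  0.001  0.41   0.    -0.    -0.   ]
```

Call:
{"method": "send_rows", "body": {
  "rows": [
    [-0.91,0,0.41,0,0,0,1],
    [-0.91,0,0.41,0,0,0,1],
    [-0.91,0,0.41,0,0,0,1],
    [-0.91,0,0.41,0,0,0,1],
    [-0.91,0,0.41,0,0,0,1]
  ]
}}

```text
time: 1.35
tcp_pos: [0.4101, -0.1961, 0.2602]
orientation: [-1.572, 0.004, -1.194]
ft_force: [0.0, 0.4, 0.1]
width: 0.0002
```

Run:
```python
from h import *
print(go(.42,-.04,.26,-1.2))
```

```text
[-0.707  0.004  0.334  0.     0.002 -0.001]
```

Call:
{"method": "send_rows", "body": {
  "rows": [
    [-0.71,0,0.33,0,0,0,1],
    [-0.71,0,0.33,0,0,0,1],
    [-0.71,0,0.33,0,0,0,1],
    [-0.71,0,0.33,0,0,0,1]
  ]
}}

```text
time: 1.75
tcp_pos: [0.4199, -0.0367, 0.2609]
orientation: [-1.571, 0.005, -1.189]
ft_force: [0.0, -0.7, -0.1]
width: 0.0002
```

Run:
```python
from h import *
from station import *
s=read_state();d=get_image("wrist");cv2.imwrite("pics/w1.png",d["image"]);print(s['tcp_pos'],s['orientation'],s['time'])
print(go(.43,.12,.26,-1.2))
```

```text
[ 0.41986492 -0.03672141  0.26088994] [-1.57079637  0.00506504 -1.18912533] 1.75
[-0.712  0.008  0.34   0.     0.003 -0.002]
```

View pics/w1.png

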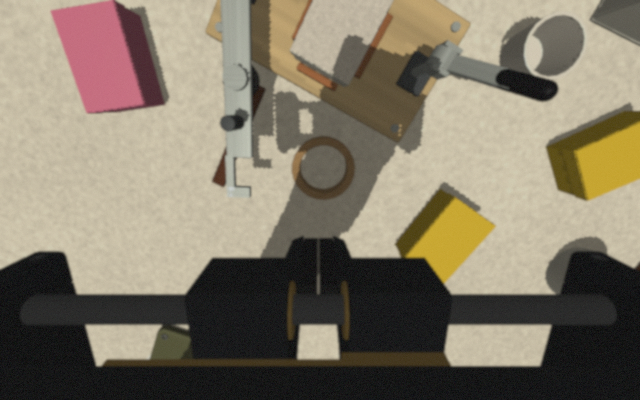

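The wrist view shows the stud with its top at about (229,124), the hook end near (238,192), the lever grip tip at (553,91), and clearance around the strap. I cast these to the world.

```bash
cat >> h.py <<'E'
KW=np.array([[291.75388079,0,317.91186328],[0,291.75388079,200.22140968],[0,0,1]])
HE=np.array([[9.99999780e-01,-4.65146932e-04,4.73561474e-04,-3.89773188e-04],[5.87486387e-04,2.88084157e-01,-9.57604915e-01,-1.24462047e-01],[3.09001430e-04,9.57604982e-01,2.88084367e-01,7.32923631e-02],[0,0,0,1]])
def wplane(p,z,pos,rpy):
    M=np.eye(4);M[:3,:3]=Ro.from_euler('xyz',rpy).as_matrix();M[:3,3]=pos;M=M@HE
    d=M[:3,:3]@(np.linalg.solve(KW,[p[0],p[1],1.])*[1,-1,-1]);o=M[:3,3]
    return o+d*(z-o[2])/d[2]
E
python3 - <<'E'
from h import *
a=([.41986492,-.03672141,.26088994],[-1.57079637,.00506504,-1.18912533])
i=cv2.imread("pics/w1.png");cv2.imwrite("pics/w1z.png",cv2.resize(i[0:220,180:320],None,fx=2.7,fy=2.7,interpolation=cv2.INTER_CUBIC))
for n,p,z in(('studtop',(229,124),.125),('studbase',(240,122),.09),('hook end',(238,195),.09),('strapmid',(237,20),.09),('tip',(553,91),.17),('camax',(437,62),.103),('jig corner',(400,143),.018),('jig c2',(470,18),.018),('boxc',(329,80),.066)):print(n,wplane(p,z,*a).round(4))
E
```

```text
studtop [0.4499 0.0596 0.125 ]
studbase [0.4506 0.0594 0.09  ]
hook end [0.3787 0.039  0.09  ]
strapmid [0.5338 0.0884 0.09  ]
tip [ 0.5611 -0.1537  0.17  ]
camax [ 0.5661 -0.0898  0.103 ]
jig corner [ 0.4915 -0.1157  0.018 ]
jig c2 [ 0.6425 -0.1263  0.018 ]
boxc [ 0.5208 -0.0067  0.066 ]
```

View pics/w1z.png

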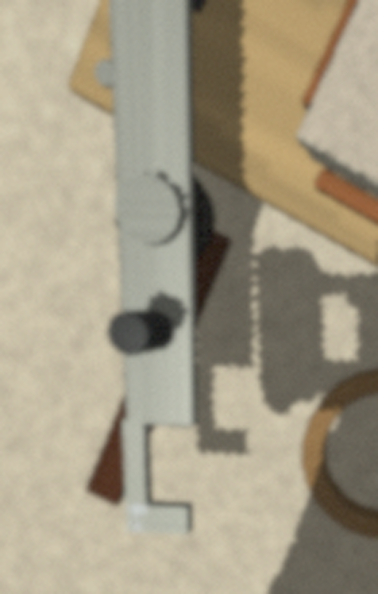

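Run:
```python
from h import *
print(go(.432,.115,.26,-1.23));print(go(.432,.115,.12,-1.23))
```

```text
[-0.685  0.007  0.34   0.     0.013 -0.002]
[-0.681  0.707  0.34   0.     0.013 -0.002]
```

Call:
{"method": "send_rows", "body": {
  "rows": [
    [-0.685,0.007,0.34,0,0.013,0,1],
    [-0.685,0.007,0.34,0,0.013,0,1],
    [-0.685,0.007,0.34,0,0.013,0,1],
    [-0.685,0.007,0.34,0,0.013,0,1],
    [-0.683,0.2,0.34,0,0.013,0,1],
    [-0.682,0.45,0.34,0,0.013,0,1],
    [-0.681,0.707,0.34,0,0.013,0,1],
    [-0.681,0.707,0.34,0,0.013,0,1]
  ]
}}

```text
time: 2.6
tcp_pos: [0.4293, 0.1103, 0.1142]
orientation: [-1.586, 0.003, -1.235]
ft_force: [-1.2, -0.3, 0.3]
width: 0.0004
```

```bash
cat > plan.py <<'E'
from h import *
import sys
from station import *
P=np.array([.594,.110])
def arc(ths,off=.0245,r=.15,z=.12,P=P):
    for t in ths:
        yw=-.107-t; m=np.array([np.cos(yw),np.sin(yw)]); d=np.array([m[1],-m[0]])  # strap dir
        q=P+r*d-off*m
        print(round(t,2),q.round(3),go(q[0],q[1],z,yw).tolist())
E
python3 - <<'E'
from plan import *
s=read_state();d=get_image("wrist");cv2.imwrite("pics/w2.png",d["image"]);print(s['tcp_pos'],s['orientation'],s['time'],s['ft_force'])
arc([1.2,1.15,1.1,1.05,1,.95,.9,.85,.8])
E
```

```text
[0.42929341 0.11034642 0.11417122] [-1.58565898  0.00250707 -1.2346271 ] 2.6 [-1.1716074 -0.2505571  0.2717437]
1.2 [0.443 0.095] [0.098, -0.013, 0.029, 0.003, 0.023, -0.001]
1.15 [0.444 0.087] [0.136, -0.013, 0.021, 0.003, 0.007, -0.001]
1.1 [0.445 0.08 ] [0.173, -0.013, 0.015, 0.003, -0.009, -0.001]
1.05 [0.447 0.072] [0.211, -0.014, 0.011, 0.003, -0.025, -0.001]
1 [0.449 0.065] [0.249, -0.014, 0.009, 0.003, -0.041, -0.001]
0.95 [0.451 0.058] [0.287, -0.014, 0.008, 0.003, -0.056, -0.001]
0.9 [0.454 0.051] [0.325, -0.014, 0.01, 0.003, -0.072, -0.001]
0.85 [0.457 0.044] [0.363, -0.014, 0.013, 0.003, -0.088, -0.001]
0.8 [0.461 0.037] [0.4, -0.014, 0.019, 0.003, -0.104, -0.001]
```

View pics/w2.png

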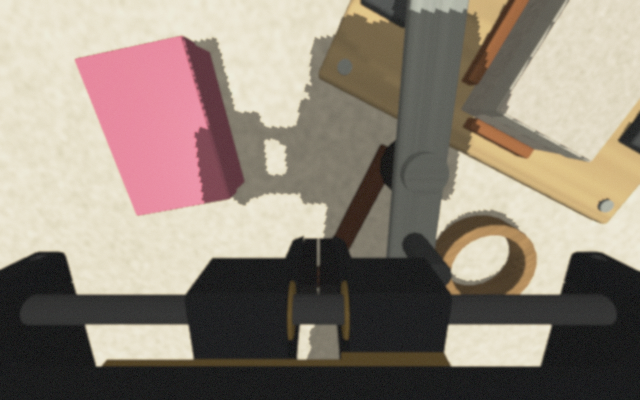

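Fingers are beside the strap and level with the stud (stud at about (415,243), fingertips at about (318,240)). I start pushing along the arc.

Call:
{"method": "send_rows", "body": {
  "rows": [
    [0.05,-0.02,0.03,0.003,0.02,0,1],
    [0.1,-0.02,0.028,0.003,0.015,0,1],
    [0.136,-0.02,0.021,0.003,0.007,0,1],
    [0.173,-0.02,0.015,0.003,-0.009,0,1],
    [0.211,-0.02,0.011,0.003,-0.025,0,1],
    [0.249,-0.02,0.009,0.003,-0.041,0,1],
    [0.287,-0.02,0.008,0.003,-0.056,0,1],
    [0.325,-0.02,0.01,0.003,-0.072,0,1]
  ]
}}

```text
time: 3.45
tcp_pos: [0.4555, 0.05, 0.1233]
orientation: [-1.565, 0.002, -1.005]
ft_force: [-0.6, 2.2, 0.2]
width: 0.0005
```

Run:
```python
from plan import *
s=read_state();d=get_image("wrist");cv2.imwrite("pics/w3.png",d["image"]);print(s['tcp_pos'],s['orientation'],s['time'],s['ft_force'])
arc([.85,.8,.75,.7,.65,.6,.55,.5,.45,.4,.35,.3])
```

```text
[0.45553043 0.04997624 0.12331809] [-1.56541636  0.00204513 -1.005215  ] 3.45 [-0.62428151  2.22992388  0.1672057 ]
0.85 [0.457 0.044] [0.023, 0.016, -0.007, -0.002, -0.016, -0.0]
0.8 [0.461 0.037] [0.061, 0.016, -0.01, -0.002, -0.031, -0.0]
0.75 [0.465 0.03 ] [0.099, 0.016, -0.012, -0.002, -0.047, -0.0]
0.7 [0.469 0.024] [0.137, 0.016, -0.011, -0.002, -0.063, -0.0]
0.65 [0.473 0.018] [0.175, 0.016, -0.009, -0.002, -0.079, -0.0]
0.6 [0.478 0.012] [0.213, 0.016, -0.005, -0.002, -0.095, -0.0]
0.55 [0.483 0.006] [0.25, 0.016, 0.001, -0.002, -0.111, -0.0]
0.5 [0.488 0.001] [0.288, 0.016, 0.009, -0.002, -0.127, 0.0]
0.45 [ 0.494 -0.004] [0.324, 0.016, 0.019, -0.002, -0.143, 0.0]
0.4 [ 0.5   -0.009] [0.36, 0.016, 0.031, -0.002, -0.159, 0.0]
0.35 [ 0.506 -0.014] [0.396, 0.016, 0.044, -0.002, -0.175, 0.0]
0.3 [ 0.512 -0.018] [0.431, 0.016, 0.06, -0.002, -0.191, 0.0]
```

View pics/w3.png

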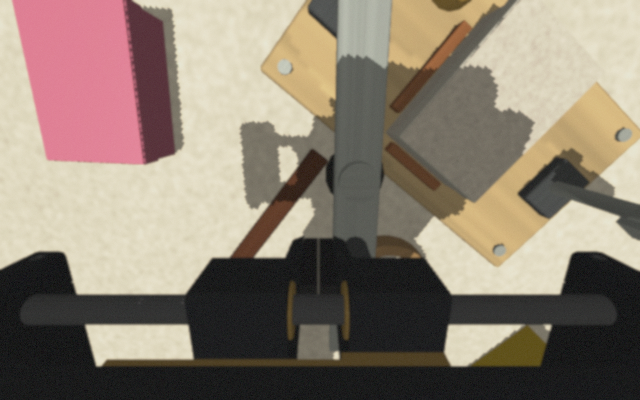

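The finger touches the stud at (355,245), squarely, and the strap is moving. I continue.

Call:
{"method": "send_rows", "body": {
  "rows": [
    [0.023,0.01,-0.007,0,-0.016,0,1],
    [0.061,0.01,-0.01,0,-0.031,0,1],
    [0.099,0.01,-0.012,0,-0.047,0,1],
    [0.137,0.01,-0.011,0,-0.063,0,1],
    [0.175,0.01,-0.009,0,-0.079,0,1],
    [0.213,0.01,-0.005,0,-0.095,0,1],
    [0.25,0.01,0.001,0,-0.111,0,1],
    [0.288,0.01,0.009,0,-0.127,0,1],
    [0.324,0.01,0.019,0,-0.143,0,1],
    [0.36,0.01,0.031,0,-0.159,0,1],
    [0.396,0.01,0.044,0,-0.175,0,1],
    [0.431,0.01,0.06,0,-0.191,0,1]
  ]
}}

```text
time: 4.7
tcp_pos: [0.5126, -0.0187, 0.1229]
orientation: [-1.566, -0.004, -0.404]
ft_force: [0.0, 1.0, 0.6]
width: 0.0003
```

Run:
```python
from plan import *
s=read_state();d=get_image("wrist");cv2.imwrite("pics/w4.png",d["image"]);print(s['tcp_pos'],s['orientation'],s['time'],s['ft_force'])
arc([.25,.2,.15,.1,.05,0,-.05,-.1])
```

```text
[ 0.51258027 -0.01869903  0.12290319] [-1.56599736 -0.00412868 -0.40392441] 4.7 [0.04895494 1.01285621 0.5718397 ]
0.25 [ 0.519 -0.022] [0.026, 0.014, -0.001, -0.002, -0.015, 0.002]
0.2 [ 0.525 -0.026] [0.064, 0.015, -0.004, -0.001, -0.031, 0.002]
0.15 [ 0.532 -0.029] [0.102, 0.015, -0.006, -0.001, -0.047, 0.002]
0.1 [ 0.539 -0.032] [0.14, 0.015, -0.006, -0.001, -0.063, 0.002]
0.05 [ 0.546 -0.034] [0.178, 0.015, -0.003, -0.001, -0.079, 0.002]
0 [ 0.554 -0.037] [0.216, 0.016, 0.001, -0.001, -0.094, 0.002]
-0.05 [ 0.561 -0.038] [0.253, 0.016, 0.007, -0.001, -0.11, 0.002]
-0.1 [ 0.568 -0.04 ] [0.29, 0.016, 0.015, -0.001, -0.126, 0.002]
```

View pics/w4.png

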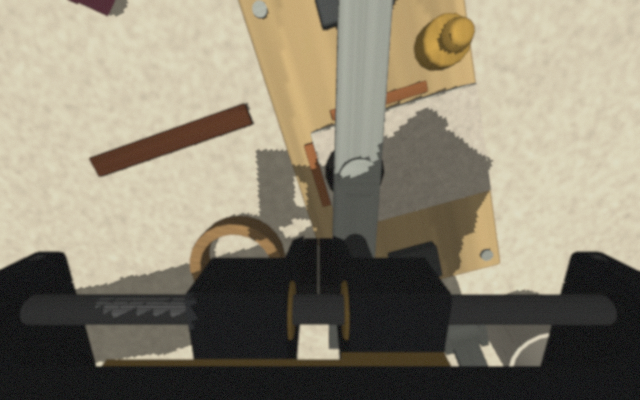

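Call:
{"method": "send_rows", "body": {
  "rows": [
    [0.026,0.01,-0.001,0,-0.015,0,1],
    [0.064,0.01,-0.004,0,-0.031,0,1],
    [0.102,0.01,-0.006,0,-0.047,0,1],
    [0.14,0.01,-0.006,0,-0.063,0,1],
    [0.16,0.01,-0.004,0,-0.07,0,1],
    [0.18,0.01,-0.003,0,-0.079,0,1],
    [0.19,0.01,-0.001,0,-0.085,0,1],
    [0.2,0.01,0,0,-0.09,0,1]
  ]
}}

```text
time: 5.55
tcp_pos: [0.5505, -0.0358, 0.1213]
orientation: [-1.568, -0.007, -0.12]
ft_force: [-2.0, -1.1, 0.2]
width: 0.0006
```

Run:
```python
from plan import *
s=read_state();d=get_image("wrist");cv2.imwrite("pics/w5.png",d["image"]);print(s['tcp_pos'],s['orientation'],s['time'],s['ft_force'])
arc([0,-.05,-.1])
```

```text
[ 0.55045368 -0.03580873  0.12127343] [-1.56835288 -0.00663037 -0.12032674] 5.55 [-2.02568699 -1.14818924  0.17495433]
0 [ 0.554 -0.037] [0.014, 0.006, -0.002, -0.001, -0.004, 0.002]
-0.05 [ 0.561 -0.038] [0.052, 0.006, -0.007, -0.001, -0.02, 0.002]
-0.1 [ 0.568 -0.04 ] [0.09, 0.007, -0.009, -0.001, -0.036, 0.002]
```

View pics/w5.png

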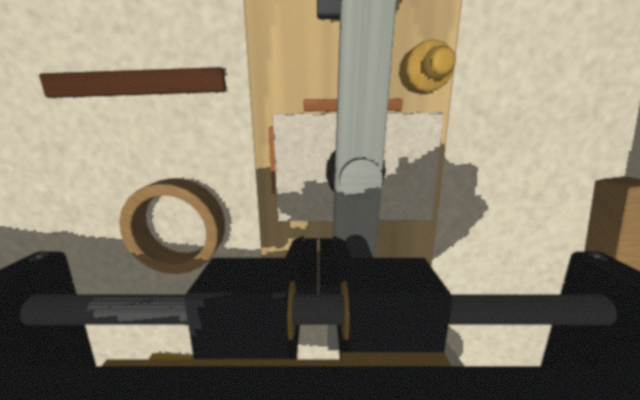

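Nearly home, with the strap along the jig. I press on gently, 2 mm per row, until the force rises at the end stop.

Call:
{"method": "send_rows", "body": {
  "rows": [
    [0.01,0.006,0,0,-0.004,0,1],
    [0.02,0.006,0,0,-0.004,0,1],
    [0.03,0.006,0,0,-0.004,0,1],
    [0.03,0.006,0,0,-0.004,0,1]
  ]
}}

```text
time: 6.0
tcp_pos: [0.556, -0.0365, 0.1197]
orientation: [-1.569, -0.005, -0.107]
ft_force: [-3.2, -1.3, 1.5]
width: 0.0004
```

Call:
{"method": "send_rows", "body": {
  "rows": [
    [0.01,0,0,0,0,0,1],
    [0.02,0,0,0,0,0,1],
    [0.03,0,0,0,0,0,1],
    [0.03,0,0,0,0,0,1]
  ]
}}

```text
time: 6.4
tcp_pos: [0.5591, -0.0372, 0.119]
orientation: [-1.57, 0.001, -0.107]
ft_force: [-8.7, 1.1, 2.5]
width: 0.0007
```

Call:
{"method": "send_rows", "body": {
  "rows": [
    [0.02,0,0,0,0,0,1],
    [0.03,0,0,0,0,0,1],
    [0.03,0,0,0,0,0,1]
  ]
}}

```text
time: 6.7
tcp_pos: [0.561, -0.0376, 0.1183]
orientation: [-1.572, 0.009, -0.106]
ft_force: [-10.9, 1.4, 5.6]
width: 0.0002
```

Run:
```python
from plan import *
d=get_image("side");cv2.imwrite("pics/s6.png",cv2.resize(d["image"][120:260,265:420],None,fx=5,fy=4,interpolation=cv2.INTER_CUBIC))
d=get_image("top");cv2.imwrite("pics/t6.png",cv2.resize(d["image"][150:290,250:400],None,fx=4,fy=4,interpolation=cv2.INTER_CUBIC))
```

```text
(no output)
```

View pics/s6.png

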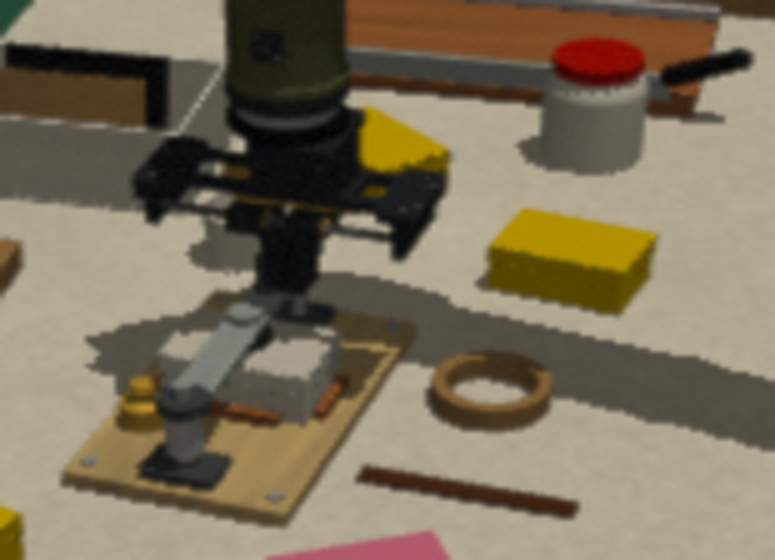

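The force climbs against a stop while the tool barely advances. I back off, rise, and check the strap from above.

Call:
{"method": "send_rows", "body": {
  "rows": [
    [-0.05,0,0,0,0,0,1],
    [-0.15,-0.02,0,0,0,0,1],
    [-0.25,-0.2,0,0,0,0,1],
    [-0.35,-0.45,0,0,0,0,1],
    [-0.45,-0.7,0.1,0,0,0,1],
    [-0.6,-0.8,0.1,0,0,0,1],
    [-0.75,-0.8,0.1,0,0,0,1],
    [-0.75,-0.8,0.1,0,0,0,1]
  ]
}}

```text
time: 7.6
tcp_pos: [0.4133, -0.0014, 0.2809]
orientation: [-1.573, 0.008, -0.104]
ft_force: [0.2, -1.4, 0.6]
width: 0.0006
```

Run:
```python
from plan import *
s=read_state();print(s['tcp_pos'],s['orientation'],s['time'])
d=get_image("top");cv2.imwrite("pics/t7.png",cv2.resize(d["image"][150:290,250:400],None,fx=4,fy=4,interpolation=cv2.INTER_CUBIC))
d=get_image("side");cv2.imwrite("pics/s7.png",cv2.resize(d["image"][140:260,265:395],None,fx=5,fy=5,interpolation=cv2.INTER_CUBIC))
```

```text
[ 0.41326814 -0.00141968  0.28092844] [-1.57324381  0.00757558 -0.10383973] 7.6
```

View pics/t7.png

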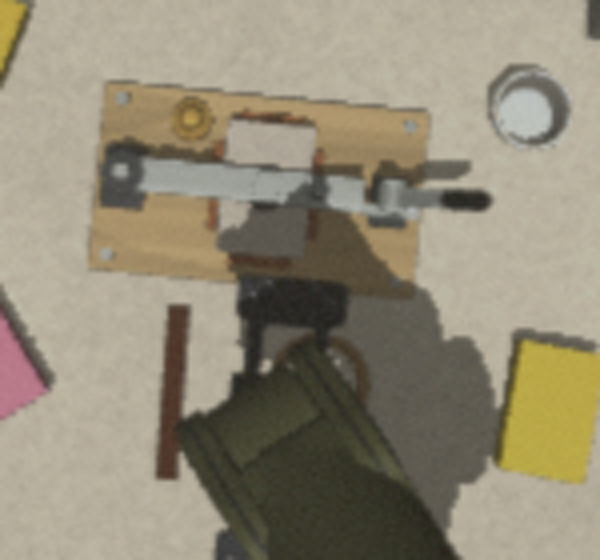

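View pics/s7.png

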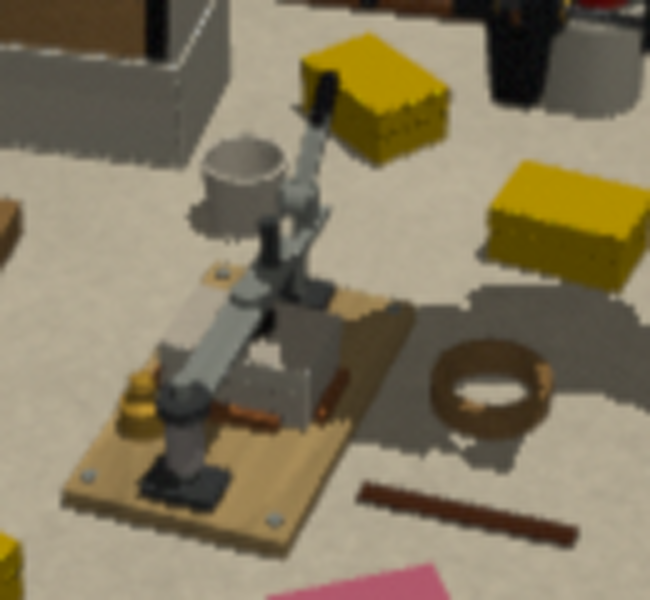

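The strap lies over the box along the jig (top crop (123,170) to (395,197)), and the lever is still raised. I move above the lever and check the hook with the wrist camera.

Run:
```python
from plan import *
print(go(.568,-.133,.30,-.107))
```

```text
[ 0.821 -0.103 -0.573  0.     0.    -0.002]
```

Call:
{"method": "send_rows", "body": {
  "rows": [
    [0.2,-0.1,-0.57,0,0,0,1],
    [0.4,-0.1,-0.57,0,0,0,1],
    [0.6,-0.1,-0.57,0,0,0,1],
    [0.82,-0.1,-0.57,0,0,0,1],
    [0.82,-0.1,-0.57,0,0,0,1],
    [0.82,-0.1,-0.57,0,0,0,1],
    [0.82,-0.1,-0.57,0,0,0,1]
  ]
}}

```text
time: 8.4
tcp_pos: [0.568, -0.1323, 0.2984]
orientation: [-1.571, 0.007, -0.106]
ft_force: [-0.3, 0.2, 0.3]
width: 0.0007
```

Run:
```python
from plan import *
s=read_state();d=get_image("wrist");cv2.imwrite("pics/w8.png",d["image"]);print(s['tcp_pos'].tolist(),s['orientation'].tolist(),s['time'],s['ft_force'])
```

```text
[0.5680103894928216, -0.13227330840959045, 0.2983952457817676] [-1.570569522199019, 0.006983087038015423, -0.1062445695917319] 8.4 [-0.25856363  0.23835314  0.32844456]
```

View pics/w8.png

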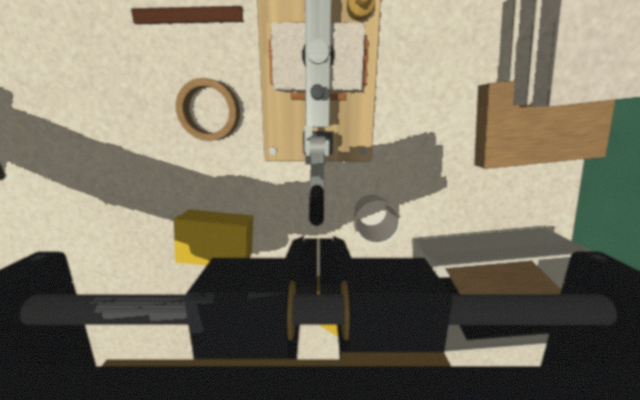

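Run:
```python
from h import *
i=cv2.imread("pics/w8.png");cv2.imwrite("pics/w8z.png",cv2.resize(i[0:240,240:400],None,fx=2.5*1.5,fy=2.5,interpolation=cv2.INTER_CUBIC))
a=([0.5680103894928216, -0.13227330840959045, 0.2983952457817676], [-1.570569522199019, 0.006983087038015423, -0.1062445695917319])
for n,p,z in(('cam',(317,142),.110),('tip',(316,220),.167),('studtop',(317.5,92),.125),('strap far',(319,15),.09),('strapnear',(317.5,118),.09),('c1',(264,160),.018),('c2',(373,161),.018)):print(n,wplane(p,z,*a).round(4))
```

```text
cam [ 0.5698 -0.0888  0.11  ]
tip [ 0.5624 -0.1548  0.167 ]
studtop [ 0.5756 -0.0404  0.125 ]
strap far [0.5847 0.0336 0.09  ]
strapnear [ 0.5727 -0.0649  0.09  ]
c1 [ 0.4918 -0.1142  0.018 ]
c2 [ 0.6426 -0.1315  0.018 ]
```

View pics/w8z.png

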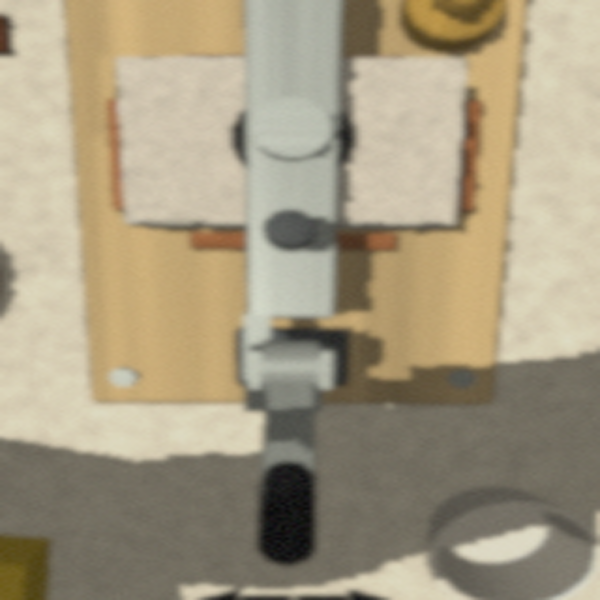

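Strap slope is 0.12 against 0.11 for the jig, the hook sits around the post, and the lever is at about 0.2 rad. Step 1 looks met. Next I plan the lever push.

```bash
cat >> plan.py <<'E'
def lev(As,over=0):
    for a in As:
        A=max(np.radians(a),0); c=.066-.021*min(A/.77,1)
        z=.103+(c+.009)*np.tan(A)+.0075/np.cos(A)+.022-over
        print(a,round(z,4),go(.570-.11*c,-.088-.994*c,z,-.107).tolist())
E
python3 - <<'E'
from plan import *
print(go(.565,-.133,.205,-.107))
lev([44,40,36,32,28,24,20,16,12,8,4,0])
E
```

```text
[-0.007  0.468 -0.006  0.     0.    -0.002]
44 0.1876 [-0.007, 0.555, -0.005, 0.0, 0.0, -0.002]
40 0.1817 [-0.007, 0.585, -0.014, 0.0, 0.0, -0.002]
36 0.1763 [-0.006, 0.612, -0.024, 0.0, 0.0, -0.002]
32 0.1712 [-0.006, 0.637, -0.033, 0.0, 0.0, -0.002]
28 0.1663 [-0.006, 0.662, -0.043, 0.0, 0.0, -0.002]
24 0.1615 [-0.006, 0.686, -0.052, 0.0, 0.0, -0.002]
20 0.1568 [-0.006, 0.709, -0.062, 0.0, 0.0, -0.002]
16 0.1521 [-0.006, 0.733, -0.071, 0.0, 0.0, -0.002]
12 0.1474 [-0.006, 0.756, -0.081, 0.0, 0.0, -0.002]
8 0.1426 [-0.005, 0.781, -0.09, 0.0, 0.0, -0.002]
4 0.1376 [-0.005, 0.805, -0.1, 0.0, 0.0, -0.002]
0 0.1325 [-0.005, 0.831, -0.109, 0.0, 0.0, -0.002]
```

Call:
{"method": "send_rows", "body": {
  "rows": [
    [-0.007,0.2,-0.005,0,0,0,1],
    [-0.007,0.4,-0.005,0,0,0,1],
    [-0.007,0.5,-0.005,0,0,0,1],
    [-0.007,0.53,-0.005,0,0,0,1],
    [-0.007,0.555,-0.005,0,0,0,1],
    [-0.007,0.57,-0.01,0,0,0,1],
    [-0.007,0.585,-0.014,0,0,0,1],
    [-0.006,0.6,-0.02,0,0,0,1],
    [-0.006,0.612,-0.024,0,0,0,1]
  ]
}}

```text
time: 9.35
tcp_pos: [0.5655, -0.1368, 0.1771]
orientation: [-1.571, 0.005, -0.106]
ft_force: [1.0, -0.5, 3.0]
width: 0.0005
```

Run:
```python
from plan import *
s=read_state();d=get_image("wrist");cv2.imwrite("pics/w9.png",d["image"]);print(s['tcp_pos'].tolist(),s['orientation'].tolist(),s['time'],s['ft_force'])
d=get_image("side");cv2.imwrite("pics/s9.png",cv2.resize(d["image"][120:240,265:395],None,fx=5,fy=5,interpolation=cv2.INTER_CUBIC))
lev([34,32,28,24,20,16,12,8,4,0])
```

```text
[0.5654575235537154, -0.1368347567104408, 0.17706076461236045] [-1.57113994970911, 0.0051556369144099, -0.1058416250811769] 9.35 [ 0.96211897 -0.50308626  2.99910214]
34 0.1737 [-0.003, 0.015, -0.003, 0.0, 0.0, -0.002]
32 0.1712 [-0.003, 0.027, -0.008, 0.0, 0.0, -0.002]
28 0.1663 [-0.003, 0.052, -0.018, 0.0, 0.0, -0.002]
24 0.1615 [-0.003, 0.076, -0.027, 0.0, 0.0, -0.002]
20 0.1568 [-0.003, 0.099, -0.037, 0.0, 0.0, -0.002]
16 0.1521 [-0.003, 0.123, -0.046, 0.0, 0.0, -0.002]
12 0.1474 [-0.003, 0.146, -0.056, 0.0, 0.0, -0.002]
8 0.1426 [-0.003, 0.17, -0.065, 0.0, 0.0, -0.002]
4 0.1376 [-0.003, 0.195, -0.075, 0.0, 0.0, -0.002]
0 0.1325 [-0.003, 0.221, -0.084, 0.0, 0.0, -0.002]
```

View pics/s9.png

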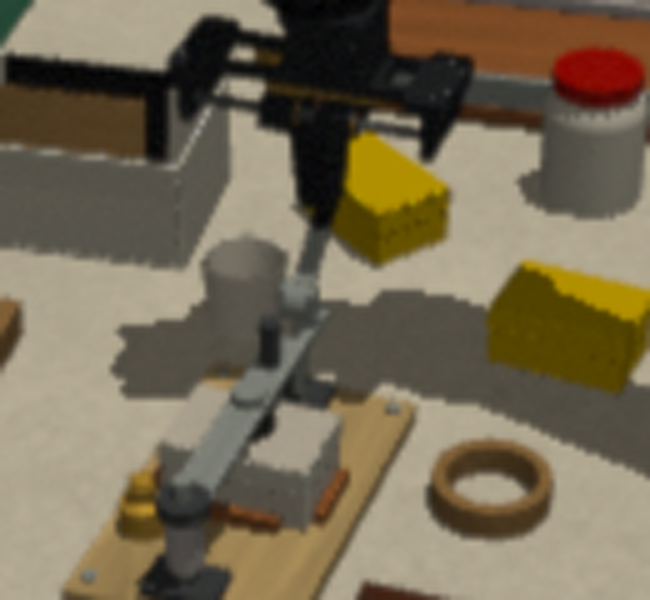

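View pics/w9.png

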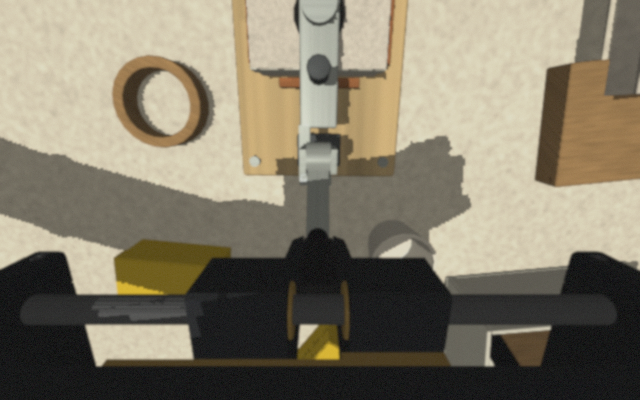

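The fingertips are on the grip (wrist (318,238)), in line with the lever, and the contact force is 3 N. I push down along the arc.

Call:
{"method": "send_rows", "body": {
  "rows": [
    [-0.003,0.015,-0.003,0,0,0,1],
    [-0.003,0.04,-0.013,0,0,0,1],
    [-0.003,0.065,-0.022,0,0,0,1],
    [-0.003,0.09,-0.032,0,0,0,1],
    [-0.003,0.115,-0.042,0,0,0,1],
    [-0.003,0.135,-0.051,0,0,0,1],
    [-0.003,0.158,-0.06,0,0,0,1],
    [-0.003,0.18,-0.07,0,0,0,1],
    [-0.003,0.2,-0.077,0,0,0,1],
    [-0.003,0.22,-0.084,0,0,0,1],
    [-0.003,0.22,-0.084,0,0,0,1]
  ]
}}

```text
time: 10.55
tcp_pos: [0.5629, -0.152, 0.1327]
orientation: [-1.569, 0.006, -0.105]
ft_force: [0.4, 2.7, 4.0]
width: 0.0007
```

Force is 4 N, so the stop isn't clearly reached yet. I push on gently.

Call:
{"method": "send_rows", "body": {
  "rows": [
    [0,0.01,0,0,0,0,1],
    [0,0.02,0,0,0,0,1],
    [0,0.03,0,0,0,0,1],
    [0,0.03,0,0,0,0,1]
  ]
}}

```text
time: 10.95
tcp_pos: [0.5632, -0.1519, 0.1315]
orientation: [-1.572, 0.003, -0.105]
ft_force: [-10.6, 0.4, 41.2]
width: 0.0001
```

Hard stop at 41 N with only 1 mm of travel. I retreat straight up.

Call:
{"method": "send_rows", "body": {
  "rows": [
    [0,-0.03,0,0,0,0,1],
    [0,-0.1,0,0,0,0,1],
    [0,-0.3,0,0,0,0,1],
    [0,-0.5,0,0,0,0,1],
    [0,-0.7,0,0,0,0,1],
    [-0.2,-0.8,0,0,0,0,1],
    [-0.4,-0.8,0,0,0,0,1],
    [-0.6,-0.8,0,0,0,0,1],
    [-0.8,-0.8,0,0,0,0,1],
    [-0.8,-0.8,0,0,0,0,1]
  ]
}}

```text
time: 11.95
tcp_pos: [0.3975, -0.1352, 0.2912]
orientation: [-1.574, 0.013, -0.105]
ft_force: [0.5, -0.2, -0.7]
width: 0.0003
```

Run:
```python
from plan import *
s=read_state();print(s['tcp_pos'].tolist(),s['time'],s['ft_force'],s['joint_vel'].round(3))
d=get_image("top");cv2.imwrite("pics/t10.png",cv2.resize(d["image"][150:290,250:400],None,fx=4,fy=4,interpolation=cv2.INTER_CUBIC))
d=get_image("side");cv2.imwrite("pics/s10.png",cv2.resize(d["image"][140:260,265:395],None,fx=5,fy=5,interpolation=cv2.INTER_CUBIC))
```

```text
[0.3974845659034634, -0.135151032301029, 0.2911678488631517] 11.95 [ 0.53272595 -0.24931372 -0.67165804] [-0.025  0.049  0.005 -0.16   0.02  -0.014 -0.004]
```

View pics/t10.png

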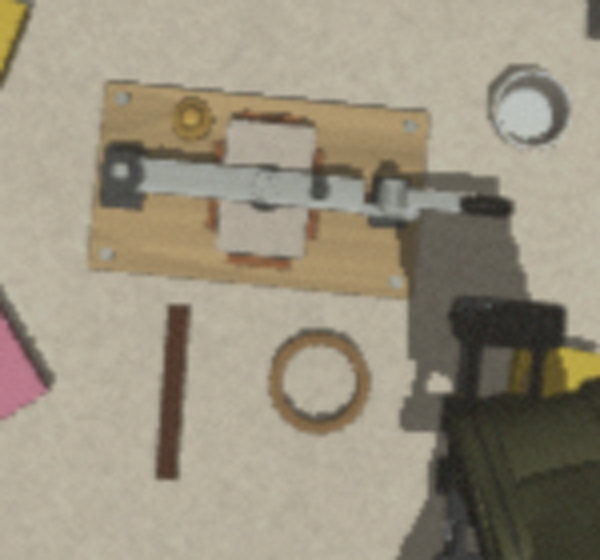

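View pics/s10.png

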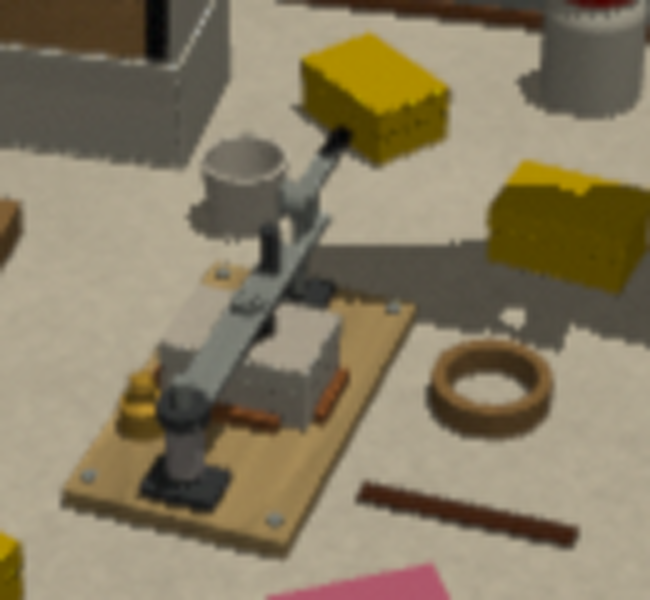

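Run:
```python
from h import *
p,e=tri((250+511/4,150+207/4),(265+346/5,140+134/5));print(p,e, np.hypot(*(p[:2]-[.57,-.088])))
```

```text
[ 0.55855823 -0.18048914  0.10332622] 0.004938385559996051 0.09319418300612896
```

Call:
{"method": "send_rows", "body": {
  "rows": [
    [0,0,0,0,0,0,1],
    [0,0,0,0,0,0,1],
    [0,0,0,0,0,0,1]
  ]
}}

```text
time: 12.35
tcp_pos: [0.4051, -0.1353, 0.2919]
orientation: [-1.572, 0.003, -0.105]
ft_force: [0.2, 0.2, -0.5]
width: 0.0006
```

The lever tip measures 103 mm high and 93 mm from the cam axis, so the lever is level and fully down. The strap is home, the box is in its nest and the arm is clear.

```bash
python3 -c "
from station import *
print(finish_job())"
```

```text
the job is handed in; nothing more can be done
None
```

The box is clamped and the job was handed in at about 12.4 s. `finish_job` reports no verdict.

**What I did:** I swung the strap home by pushing its stud with the outside of a closed finger, until the force rose to about 11 N at the stop. Then I pushed the cam lever down with closed fingertips to its hard stop and backed the arm clear.

**Last checks:**
- **Strap:** before the lever push, its direction matched the jig's to about 0.01 rad. In the pictures the hook was around the cam post while the lever was still raised at about 0.2 rad. After the push, the strap still looked home in the pictures.
- **Lever:** the tip measured 103 mm high and 93 mm from the cam axis, which is level and fully down. The two views used for this disagreed by about 5 mm.
- **Box and bystanders:** the box still looks seated in its nest. The bystanders in the cropped final views had not visibly moved. I did not check the spare box or the brush again.
- **Pad force:** I could not measure it directly. The strap looked drawn down and the pad's pin stood up above it.
- **Peak push force:** the wrist sensor read 41 N at the lever's stop. That came through the fingertips and is under the 120 N wrist limit. It is just over the 40 N limit for the arm and gripper body, which I took not to cover the fingers.

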